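# Refit the field power box

### The arm

A 6-joint arm with a two-finger parallel gripper is mounted at the origin on the work surface. World frame = base frame: x ahead of the robot, y to its left, z up, the work surface at z = 0. Lengths are in m, angles in rad, forces in N, time in s.
With the tool pointing down it reaches from about 0.3 to 0.875 m from the base axis. Payload 4.2 kg.
Tool frame: the origin (TCP) lies midway between the tips of the shut fingers; the grasp point (between the pads) lies 19 mm behind it; z points along the fingers, y is the direction in which the jaws open and shut (so a half turn about z gives the same grasp; the last joint's range is limited). The gripper opens to 85 mm and grips with 20 to 120 N. Pads are 22 mm wide; open, the fingers measure 114 mm over their backs; the gripper's body (76 mm by 85 mm) begins 54 mm behind the grasp point. The pads swing forward as they close: fully open they stand 13 mm farther back than shut.
Start: joints at [1.329, 0.32, 1.565, -0, 1.257, -0.02], TCP at [0.126, 0.561, 0.231] pointing down, gripper open.
Joint ranges: [-3.11, 3.11], [-0.84, 2.01], [0.21, 2.61], [-1.34, 4.49], [0.05, 2.63], [-2.56, 2.56]. Speed limits (rad/s): [2.57, 2.57, 3.14, 3.14, 3.14, 3.14].

### API

Orientations are given as [roll, pitch, yaw] about the fixed x, y, z axes, in that order (R = Rz(yaw) Ry(pitch) Rx(roll)).
In Python, from workcell import * gives the robot as it stands. The module is installed in compiled form; this text tells all that it offers. Calls block until the motion is done:
- reach(position, orientation): joint-space move of the TCP to a pose.
- movel(position, attitude=None, speed=0.15, force_limit=None): straight line of the TCP; attitude=None keeps the orientation; speed is the mean speed in m/s. With force_limit (N) it stops when the force on the tool has changed by that much, and returns True; else False.
- goto_joints(angles): joint-space move.
- command_gripper(opening, squeeze=None): finger opening in m; squeeze is the grip in N (None keeps the last); returns when the fingers have stopped.
- pause(seconds).
- inverse_kinematics(position, orientation): joint angles nearest the present ones, or None.
- get_image(name): name is "scene" or "top"; returns (picture, depth): 384x512x3 uint8, blue, green, red; 384x512 float32, m along the optical axis (not along the pixel's ray), 0 where there is no reading.
- camera_info(name): a dict with "intrinsics" (3x3 intrinsics, pixels), "camera_from_world" (4x4, takes a point from world to camera coordinates). Camera axes: x right, y up, looking along -z (the intrinsics and any distortion apply to the point x, -y, -z); pixel columns grow to the right and rows downward; lengths in m; the calibration is good to about 2 mm. A picture is of the moment at which its call begins. camera_info takes no time and is no camera call.
A pose or a line that the arm cannot do raises MotionError and nothing moves.
- hand_in(): hands the job in, once; it reports no verdict.
Readings, each from a call of its own:
- current_time(): time.
- current_qpos(): joint angles.
- current_qd(): joint speeds.
- current_effort(): joint torques, N m.
- current_position(): TCP position.
- current_tool_rot(): TCP orientation.
- current_force(): force on the tool from outside, world axes, zero at the start.
- current_wrist_torque(): the same for the moment, N m.
- current_opening(): finger opening in m.
Only numpy, scipy, OpenCV 4.12 (cv2) and the standard library are available. Lean on these libraries where they do the work, as an engineer would, in place of code of your own. Each camera call takes 0.05 s, during which the arm holds its last target.

### The job

Fit the charged battery (green band) into the open power box: hook its tongue under the yellow lip and swing the other end down until it lies flat on the bay floor. Then push the open lid over past upright and let go, so that it falls fully shut by its own weight. Leave the spent battery (red band), the cup and the intercom pack where they are.

Things in the scene. Friction and masses are not known exactly. Their poses are not given: they have to be found in the camera images.
- bay (a point): Battery bay of the power box, a black open box fixed on the table, outside 177 mm along x, 162 along y, rim 60 mm above the table, walls 6 mm. Point: on the bay floor (10 mm above the table) at the foot of the end wall that carries the lip, mid-width. x along the floor away from that wall, y to the hinged side, z up. Side walls' inner faces at y = -75 and 75 mm, 50 mm above the floor.
- lip (a point): Middle of the lower front edge of the yellow lip, 14 mm above the bay floor. The lip juts 12 mm from the end wall over the bay floor, is 60 mm wide along y and 4 mm thick (top 18 mm above the floor). Axes as bay.
- terminal (a point): Middle of the top edge, on the bay side, of the grey terminal block that fills the bay's other end: 137 mm along x from the bay point, 42 mm above the bay floor, 70 mm wide. Between lip and block the battery lies between two low rails on the floor, 6 mm high, inner faces at y = -29 and 29 mm. Axes as bay.
- lid (a joint): Lid angle, rad: 0 shut, pi/2 upright, 1.95 open against its stop, leaning back outwards over the box's +y side (it starts there). The hinge turns almost freely: below about 1.5 the lid falls shut by itself, above about 1.6 it falls back open. Lid 0.3 kg.
- lid_hinge (a point): Middle of the lid's hinge line, on the box rim at its +y side, 60 mm above the table. The hinge line runs along this point's x axis (177 mm long). Axes turn with the lid: the lid plate reaches from here 162 mm along -y, and is 10 mm thick along +z (its outer face looks to +z; z is up when shut).
- lid_edge (a point): Middle of the lid's free edge, half-way through its thickness, 162 mm from the hinge line; a yellow tab 50 mm wide sticks out 6 mm farther. Same axes as lid_hinge.
- charged_mid (a point): Centre of the body (half-way up, without the tongue) of the charged battery: grey block with a green band, 110 mm along x, 50 along y, 42 high, 0.35 to 0.65 kg, lying loose on the table right way up. Seated in the bay it has 5 mm of play lengthwise: this point is then 77 to 82 mm along the bay's x and 21 mm above its floor, x axes agreeing.
- charged_tongue (a point): Tip of the charged battery's metal tongue, mid-width on its underside: 77 mm along -x and 21 mm below charged_mid. The tongue sticks out 22 mm from the body's -x end, flush with the underside, 36 mm wide, 6 mm thick. It goes under the yellow lip. Axes as charged_mid.
- spent_mid (a point): Centre of the body of the spent battery: same shape and size, red band. Not to be moved.
- cup: Red cup, 72 mm across, 95 mm high, standing on the table; origin at the centre of its underside. Bystander.
- beltpack: Black intercom pack with a yellow strip, 60 x 90 x 26 mm (two knobs rise 10 mm more), lying on the table; origin at the centre of its underside. Bystander.
Not all that is in view belongs to the job. What is shaped like the part that bears bay but turquoise is not meant.

How it is judged:
By the outcome, as a careful person would: the job done as asked, in the order asked, and still so for the second after the job is handed in, with the robot touching nothing.
It also fails if it takes over 58 s, if anything falls off the work surface, if the arm or the gripper's body presses on something with over 40 N, if the wrist force passes 120 N, or if a joint passes its speed limit or range.

## Working session

There is one attempt and no reset: what is moved stays moved. The work goes in short steps, each a Python script; the robot and the scene stay as the last script left them, time stands still between calls to the robot, and variables do not carry over. Pictures are saved under pics/ and viewed, and the job is handed in when it is done.

```bash
mkdir -p pics; cat > h.py <<'E'
import numpy as np, cv2
from workcell import *
def cam(n):
    i=camera_info(n); return i,np.array(i["intrinsics"]),np.array(i["camera_from_world"])
def shot(n,f):
    im,d=get_image(n); cv2.imwrite(f"pics/{f}.png",im); np.savez(f"{f}.npz",im=im,d=d); return im,d
def ray(n,u,v):
    i,K,T=cam(n); a=np.linalg.inv(K)@[u,v,1.]; a=np.array([a[0],-a[1],-a[2]])
    R=T[:3,:3]; return -R.T@T[:3,3], R.T@a
def onz(n,u,v,z):
    o,r=ray(n,u,v); return o+r*(z-o[2])/r[2]
def pix2w(n,u,v,d):
    o,r=ray(n,u,v); return o+r*d   # ray has unit depth
def proj(n,p):
    i,K,T=cam(n); c=T[:3,:3]@np.array(p)+T[:3,3]; q=K@[c[0],-c[1],-c[2]]; return q[:2]/q[2]
E
python3 - <<'E'
from h import *
for n in("scene","top"):
    shot(n,n+"0"); i,K,T=cam(n); print(i.keys(),K.round(1).tolist(),T.round(3).tolist(),ray(n,256,192)[0])
    if 'distortion' in i: print(i['distortion'])
print(current_time())
E
```

```text
dict_keys(['intrinsics', 'camera_from_world']) [[378.0, 0.0, 254.0], [0.0, 378.0, 195.0], [0.0, 0.0, 1.0]] [[0.807, 0.591, 0.003, -0.438], [-0.441, 0.599, 0.668, 0.237], [0.393, -0.54, 0.744, -1.226], [0.0, 0.0, 0.0, 1.0]] [ 0.93972418 -0.54525354  0.75541908]
dict_keys(['intrinsics', 'camera_from_world']) [[488.3, 0.0, 263.0], [0.0, 488.3, 193.6], [0.0, 0.0, 1.0]] [[0.029, -0.999, -0.028, -0.03], [0.985, 0.023, 0.173, -0.554], [-0.173, -0.033, 0.984, -0.974], [0.0, 0.0, 0.0, 1.0]] [ 0.37773543 -0.04865001  1.05430455]
0.1
```

View pics/scene0.png

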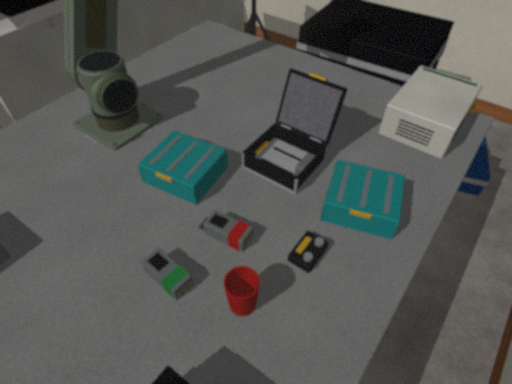

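View pics/top0.png

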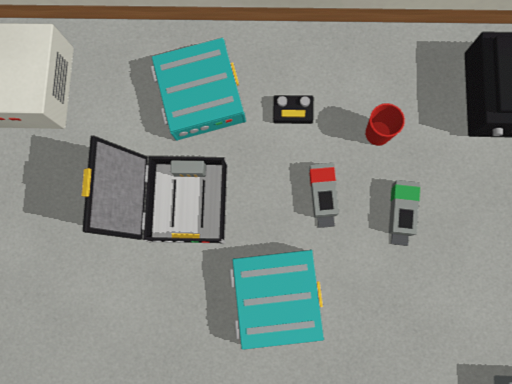

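```bash
python3 - <<'E'
from h import *
im=cv2.imread('pics/top0.png'); s=cv2.imread('pics/scene0.png')
cv2.imwrite('pics/c1.png',cv2.resize(im[120:260,70:240],None,fx=4,fy=4,interpolation=cv2.INTER_CUBIC))
cv2.imwrite('pics/c2.png',cv2.resize(im[150:260,290:440],None,fx=5,fy=5,interpolation=cv2.INTER_CUBIC))
cv2.imwrite('pics/c3.png',cv2.resize(s[60:200,230:360],None,fx=4,fy=4,interpolation=cv2.INTER_CUBIC))
print(proj('top',[0,0,0]),proj('scene',[0,0,0]))
for u,v in[(187,198),(407,192),(323,175),(385,125),(293,110)]: print(onz('top',u,v,0.04).round(3))
E
```

```text
[248.15636234 471.0580193 ] [119.0532305  122.03612486]
[0.542 0.146 0.04 ]
[ 0.566 -0.316  0.04 ]
[ 0.599 -0.141  0.04 ]
[ 0.711 -0.273  0.04 ]
[ 0.741 -0.075  0.04 ]
```

View pics/c1.png

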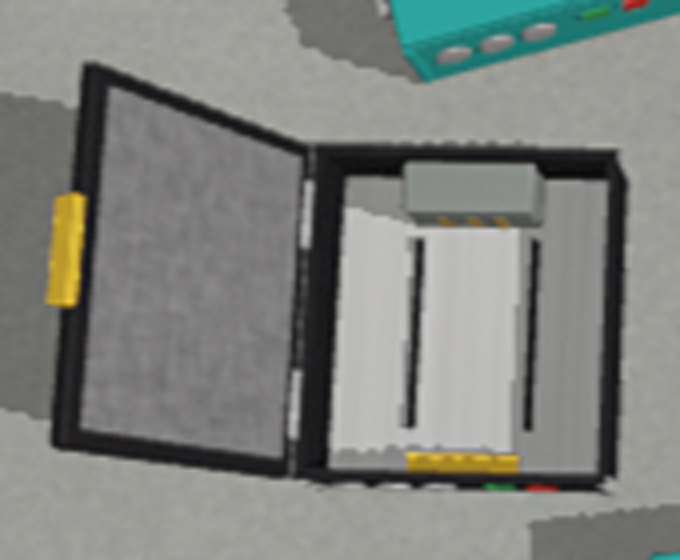

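View pics/c2.png

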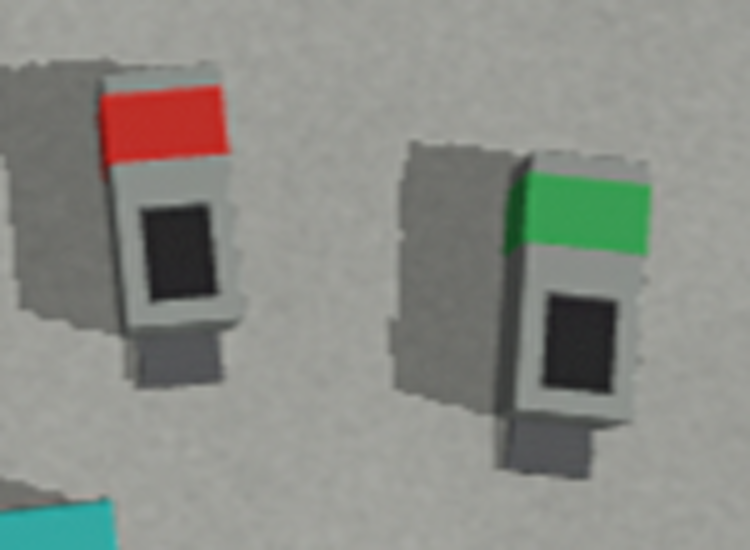

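View pics/c3.png

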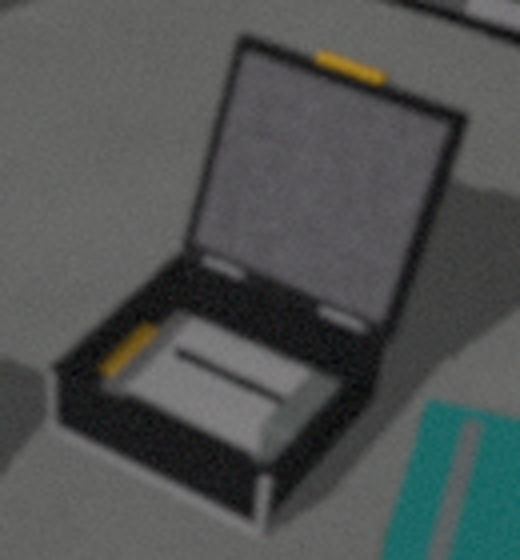

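```bash
cat >> h.py <<'E'
def cloud(n,d):
    i,K,T=cam(n); v,u=np.mgrid[0:384,0:512]; 
    a=np.stack([u,v,np.ones_like(u)],-1)@np.linalg.inv(K).T
    a=a*np.array([1,-1,-1])*d[...,None]; R=T[:3,:3]
    P=(a-T[:3,3])@R; P[d==0]=np.nan; return P
def rect(pts):
    (c,s,a)=cv2.minAreaRect((np.asarray(pts)[:,:2]*1000).astype(np.float32)); return np.round(c,1),np.round(s,1),round(a,2)
def meas_batt(n,im,d,zt,roi,tol=.006):
    P=cloud(n,d); m=np.zeros(d.shape,bool); m[roi[1]:roi[3],roi[0]:roi[2]]=1
    m&=np.abs(P[...,2]-zt)<tol
    return P[m],m
E
python3 - <<'E'
from h import *
f=np.load('top0.npz'); im,d=f['im'],f['d']; P=cloud('top',d)
print('table z',np.nanmedian(P[260:350,350:440,2]),np.nanstd(P[260:350,350:440,2]))
q,m=meas_batt('top',im,d,.042,(380,170,430,250)); print('green top',rect(q),np.median(q[:,2]),m.sum())
q,m=meas_batt('top',im,d,.006,(385,232,412,250),.003); print('tongue',rect(q),m.sum())
q,m=meas_batt('top',im,d,.06,(144,145,235,250),.005); print('rim',rect(q),m.sum(),np.median(q[:,2]))
hsv=cv2.cvtColor(im,cv2.COLOR_BGR2HSV)
def col(lo,hi,roi):
    k=cv2.inRange(hsv,lo,hi)>0; r=np.zeros_like(k); r[roi[1]:roi[3],roi[0]:roi[2]]=1; return k&r
def onzpts(m,z): 
    v,u=np.nonzero(m); return np.array([onz('top',a,b,z) for a,b in zip(u,v)])
y=col((18,120,100),(35,255,255),(165,225,210,245)); q=onzpts(y,.028); print('lip',rect(q),q.mean(0),np.nanmedian(P[y][:,2]))
g=col((45,100,60),(80,255,255),(380,170,430,230)); q=onzpts(g,.042); print('green',rect(q),q.mean(0),np.nanmedian(P[g][:,2]))
t,m=meas_batt('top',im,d,.052,(165,155,210,180),.004); print('term',rect(t),m.sum(),np.median(t[:,2]))
m=np.zeros(d.shape,bool); m[190:220,178:195]=1; print('floor z',np.nanmedian(P[m][:,2]))
y=col((18,120,100),(35,255,255),(75,160,100,205)); print('tab',np.nanmedian(P[y],0))
r=(P[...,2]>.06)&(P[...,0]>.4)&(P[...,0]<.72)&(P[...,1]>.1)&(P[...,1]<.4); 
l=r.copy(); l[:,:84]=0;l[:,144:]=0;l[:135]=0;l[245:]=0; Q=P[l];print('lid',len(Q),Q.min(0),Q.max(0))
c=Q.mean(0);print('normal',np.linalg.svd(Q-c,full_matrices=False)[2][2],c)
E
```

```text
table z 0.0004625506706264185 0.001903831051004865
green top (array([ 535.7, -313.5]), array([ 52.6, 110.6]), 84.06) 0.04265524981067601 1300
tongue (array([ 465.5, -303. ]), array([55.1, 34.1]), 83.77) 191
rim (array([540.1, 148.9]), array([178.2, 166.9]), 0.72) 1112 0.06017819557564792
lip (array([465. , 146.9]), array([ 8.5, 57.5]), 1.5) [0.46460726 0.14884843 0.028     ] 0.028694592014220522
green (array([ 564.7, -311.6]), array([58.1, 34.4]), 89.06) [ 0.56505705 -0.31182149  0.042     ] 0.0427202952474866
term (array([610.4, 148.1]), array([93.2, 33.5]), 88.67) 442 0.05191452954739601
floor z 0.010136172302787308
tab [0.53976175 0.29318269 0.21439015]
lid 5355 [0.45036248 0.22720249 0.06098862] [0.62792039 0.30063853 0.21884505]
normal [ 0.00515182 -0.92494911  0.38005605] [0.53590762 0.26393184 0.14993534]
```

```bash
python3 - <<'E'
from h import *
f=np.load('top0.npz'); im,d=f['im'],f['d']; P=cloud('top',d)
g=cv2.cvtColor(im,cv2.COLOR_BGR2GRAY).astype(float)
def fitl(pts): # x->y line robust
    v=cv2.fitLine(np.float32(pts)[:,:2],cv2.DIST_HUBER,0,.001,.001).ravel(); 
    if v[0]<0: v[:2]*=-1
    return np.degrees(np.arctan2(v[1],v[0])).round(2),v[2:].round(4)
# rails: darkest centroid per row
for (a,b) in[(169,178),(198,207)]:
    pts=[]
    for v in range(184,225):
        w=np.clip(110-g[v,a:b],0,None)
        if w.sum()>20: pts.append(onz('top',(w*np.arange(a,b)).sum()/w.sum(),v,.016))
    print('rail',len(pts),fitl(pts))
# rim edges: sub-mm by rim pts outer boundary (per row/col extents)
q,m=meas_batt('top',im,d,.06,(144,145,235,250),.005)
x,y=q[:,0],q[:,1]
def strip(k,lo,hi): s=(k>lo)&(k<hi); return s
for nm,s in [('-y wall',(y<.08)&(y>.055)&(x>.47)&(x<.61)),('near wall',(x<.47)&(x>.44)&(y>.085)&(y<.2)),('far wall',(x>.615)&(y>.085)&(y<.2))]:
    print(nm,s.sum(),q[s].mean(0).round(4), fitl(q[s]))
# lip: front edge/ mask
hsv=cv2.cvtColor(im,cv2.COLOR_BGR2HSV); k=cv2.inRange(hsv,(18,120,100),(35,255,255)); k[:225]=0;k[245:]=0;k[:,:165]=0;k[:,210:]=0
v,u=np.nonzero(k); print('lip px',u.min(),u.max(),v.min(),v.max())
fr=[onz('top',c,v[u==c].min()-.5,.028) for c in np.unique(u)]; print('lip front',np.median(fr,0), 'y range',fr[0][1],fr[-1][1])
# battery
q,m=meas_batt('top',im,d,.042,(380,170,430,250),.005)
x,y=q[:,0],q[:,1]; L=[];Rr=[]
for r in range(170,250):
    c=np.nonzero(m[r])[0]
    if len(c)>15: L.append(onz('top',c.min()-.5,r,.042)); Rr.append(onz('top',c.max()+.5,r,.042))
print('bat edges',fitl(L),fitl(Rr),len(L))
c=np.cov(q[:,:2].T);w,V=np.linalg.eigh(c);e=V[:,1];e=e*np.sign(e[0]);print('pca yaw',np.degrees(np.arctan2(e[1],e[0])),q.mean(0),rect(q))
cv2.imwrite('pics/m.png',cv2.resize((m*255).astype(np.uint8)[150:260,370:440],None,fx=5,fy=5))
f=np.load('scene0.npz'); sm,sd=f['im'],f['d']; S=cloud('scene',sd)
s=(np.abs(S[...,2]-.042)<.005)&(np.abs(S[...,0]-.54)<.08)&(np.abs(S[...,1]+.313)<.06); print('scene bat',rect(S[s]),S[s].mean(0),s.sum())
s=(np.abs(S[...,2]-.06)<.004)&(np.abs(S[...,0]-.54)<.12)&(np.abs(S[...,1]-.148)<.1); print('scene rim',rect(S[s]),s.sum())
t=(np.abs(S[...,2]-.052)<.003)&(np.abs(S[...,0]-.61)<.025)&(np.abs(S[...,1]-.148)<.05); print('scene term',rect(S[t]),s.sum())
E
```

```text
rail 41 (np.float32(0.48), array([0.5324, 0.1795], dtype=float32))
rail 41 (np.float32(0.31), array([0.5307, 0.1163], dtype=float32))
-y wall 207 [0.5396 0.069  0.0602] (np.float32(0.29), array([0.5396, 0.069 ], dtype=float32))
near wall 174 [0.4545 0.1433 0.0603] (np.float32(-89.27), array([0.4541, 0.157 ], dtype=float32))
far wall 187 [0.6249 0.1448 0.0598] (np.float32(89.97), array([0.6249, 0.1448], dtype=float32))
lip px 172 199 233 237
lip front [0.46963264 0.14708546 0.028     ] y range 0.175788310737621 0.11831867506751059
bat edges (np.float32(-4.84), array([ 0.5251, -0.287 ], dtype=float32)) (np.float32(-5.43), array([ 0.539 , -0.3396], dtype=float32)) 51
pca yaw -5.263279179075729 [ 0.53502847 -0.31335244  0.04256423] (array([ 535.7, -313.5]), array([ 52.6, 110.6]), 84.06)
scene bat (array([ 533.7, -312.4]), array([ 51.4, 111.4]), 84.95) [ 0.53734342 -0.31395776  0.0438138 ] 1086
scene rim (array([537.3, 148.8]), array([179.2, 168.5]), 0.52) 624
scene term (array([609., 147.]), array([34.4, 97.4]), 0.7) 624
```

View pics/m.png

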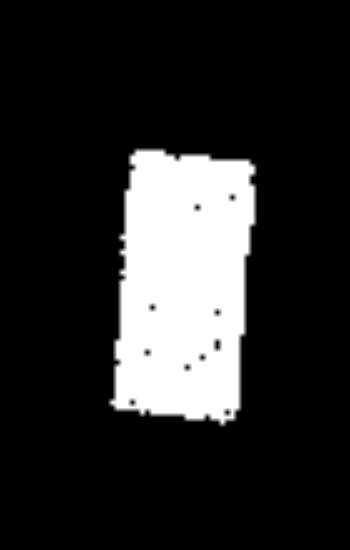

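```bash
cat >> h.py <<'E'
BAT=np.array([.535,-.3133]); BY=np.radians(-5.2)
BO=np.array([.4575,.1473,.010]); BYAW=np.radians(.5)
pi=np.pi
def bpose(t,z,th,gx=0.,h=.010,y=0.):
    """TCP pose for tongue tip at bay (t,y,z), tail raised th rad"""
    lx,lz=.077+gx,h
    p=np.array([t+lx*np.cos(th)-lz*np.sin(th),y,z+lx*np.sin(th)+lz*np.cos(th)])
    c,s=np.cos(BYAW),np.sin(BYAW)
    return BO+np.array([c*p[0]-s*p[1],s*p[0]+c*p[1],p[2]]),[pi,-th,BYAW]
E
python3 - <<'E'
from h import *
print(current_tool_rot())
for p,o in [([*BAT,.2],[pi,0,BY]),([*BAT,.01],[pi,0,BY]),([*BAT,.01],[pi,0,BY+pi]),bpose(.017,.2,.44),bpose(.003,.002,.44),bpose(.0025,0,0)]:
    q=inverse_kinematics(list(p),list(o)); print(np.round(p,3),np.round(o,2),None if q is None else np.round(q,2))
E
```

```text
[-3.14001779e+00 -2.48532713e-05  2.91979236e+00]
[ 0.535 -0.313  0.2  ] [ 3.14  0.   -0.09] [-0.55  0.41  1.51 -0.    1.23  1.11]
[ 0.535 -0.313  0.01 ] [ 3.14  0.   -0.09] [-0.55  0.59  1.72 -0.    0.82  1.11]
[ 0.535 -0.313  0.01 ] [3.14 0.   3.05] [-0.55  0.59  1.72  0.    0.82 -2.03]
[0.54  0.148 0.252] [ 3.14 -0.44  0.01] [ 0.32  0.1   1.88 -0.19  0.75  2.  ]
[0.526 0.148 0.054] [ 3.14 -0.44  0.01] [ 0.33  0.34  2.19 -0.62  0.23  2.48]
[0.537 0.148 0.02 ] [3.14 0.   0.01] [ 0.25  0.51  1.87 -0.    0.76  1.81]
```

```bash
sed -i 's/,\[pi,-th,BYAW\]/,[pi,th,BYAW+pi]/' h.py
python3 - <<'E'
from h import *
p=np.array(current_position()); 
movel([p[0],p[1],.42],speed=.4)
reach([*BAT,.42],[pi,0,BY+pi]); print(current_time(),np.round(current_qpos(),2))
movel([*BAT,.10],speed=.35)
movel([*BAT,.010],speed=.1,force_limit=8); print(current_position(),current_force())
command_gripper(0.03,80); print(current_opening(),current_time())
movel([*BAT,.03],speed=.1); movel([*BAT,.36],speed=.35)
print(current_opening(),current_force(),current_time())
shot('scene','scene1');shot('top','top1')
E
```

```text
4.0917 [-0.55  0.35  1.06  0.    1.73 -2.03]
[ 0.53552217 -0.31364681  0.01070382] [-0.21283252  0.01777871  0.38884477]
0.048862796409763765 6.6333
0.04911348197679828 [ 0.2447216  -0.47822468 -5.34146603] 8.075
```

View pics/scene1.png

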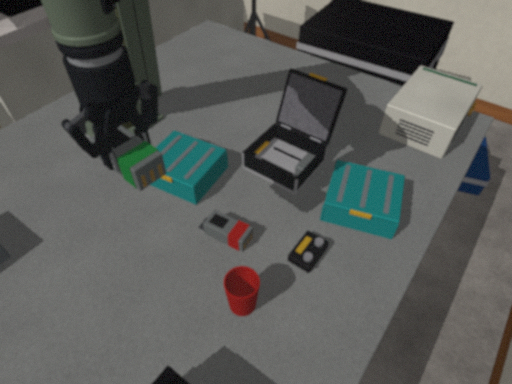

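View pics/top1.png

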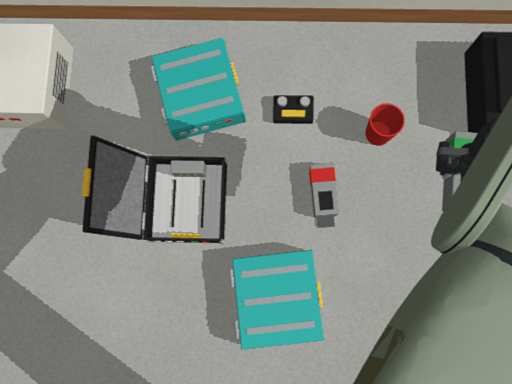

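```bash
python3 - <<'E'
from h import *
f=np.load('scene1.npz'); S=cloud('scene',f['d']); im=f['im']
p=np.array(current_position()); print(p)
hsv=cv2.cvtColor(im,cv2.COLOR_BGR2HSV); g=cv2.inRange(hsv,(45,100,50),(80,255,255))>0
g[:,:100]=0;g[:,175:]=0;g[:130]=0;g[195:]=0
Q=S[g]; Q=Q[np.isfinite(Q[:,0])]; print('green',len(Q),np.percentile(Q,[3,50,97],axis=0).round(4).tolist())
c=np.array([p[0],p[1],0]); d=S-p; cc,s=np.cos(BY),np.sin(BY)
lx=d[...,0]*cc+d[...,1]*s; ly=-d[...,0]*s+d[...,1]*cc; lz=d[...,2]
e=(np.abs(lx-.055)<.012)&(np.abs(ly)<.02)&(lz>-.007)&(lz<.027); e[:,:100]=0
print(e.sum(),np.median(lx[e]))
A=np.c_[ly[e],lz[e],np.ones(e.sum())]; print('face lx = a*ly+b*lz+c',np.linalg.lstsq(A,lx[e],rcond=None)[0])
b=(np.abs(lx-.03)<.04)&(np.abs(ly)<.06)&(lz<.04)&(lz>-.02); print('low z',np.percentile(lz[b],[2,98]))
# path check
q0=None
for a in [bpose(.017,.30,.42),bpose(.017,.003,.42),bpose(.002,.003,.42),bpose(.002,.001,.2),bpose(.0025,0,0)]:
    print(np.round(a[0],3),np.round(inverse_kinematics(list(a[0]),a[1]),2))
E
```

```text
[ 0.53433267 -0.31291789  0.35709271]
green 676 [[0.549, -0.3415, 0.3545], [0.5639, -0.3258, 0.3902], [0.5778, -0.2919, 0.3916]]
425 0.05356864102111226
face lx = a*ly+b*lz+c [-0.00100443 -0.00158713  0.05359473]
low z [-0.00619572  0.03647832]
[0.541 0.148 0.351] [ 0.32  0.05  1.68 -0.15  1.02 -1.21]
[0.541 0.148 0.054] [ 0.32  0.36  2.14 -0.49  0.27 -0.81]
[0.526 0.148 0.054] [ 0.33  0.34  2.18 -0.53  0.26 -0.76]
[0.533 0.148 0.036] [ 0.28  0.42  2.02 -0.11  0.52 -1.21]
[0.537 0.148 0.02 ] [ 0.25  0.51  1.87  0.    0.76 -1.33]
```

```bash
python3 - <<'E'
from h import *
G=dict(gx=.001,h=.0095); th=.43
a=bpose(.018,.26,th,**G); reach(list(a[0]),a[1])
a=bpose(.018,.075,th,**G); movel(list(a[0]),a[1],speed=.3)
pause(.3); print(current_position(),a[0],current_force(),current_time())
shot('scene','scene2');shot('top','top2')
for n,r in(('scene',(220,60,380,220)),('top',(60,110,260,270))):
    im=cv2.imread(f'pics/{n}2.png')[r[1]:r[3],r[0]:r[2]]; cv2.imwrite(f'pics/{n}2c.png',cv2.resize(im,None,fx=3.5,fy=3.5,interpolation=cv2.INTER_CUBIC))
E
```

```text
[0.54316464 0.14825607 0.12769407] [0.54243582 0.14804122 0.1261511 ] [-0.43116266  0.03268819 -4.19197691] 10.9417
```

View pics/scene2c.png

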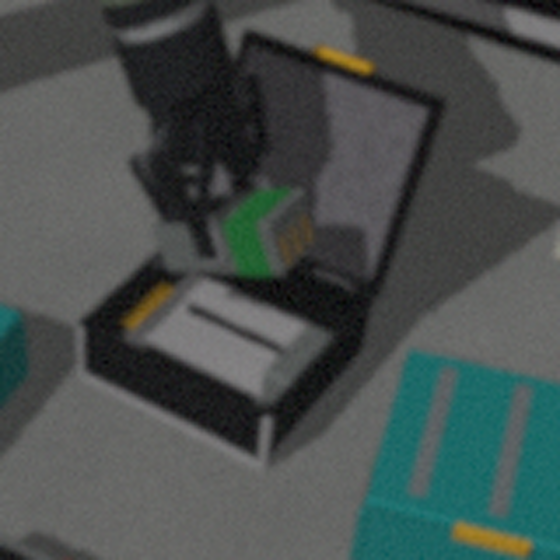

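View pics/top2c.png

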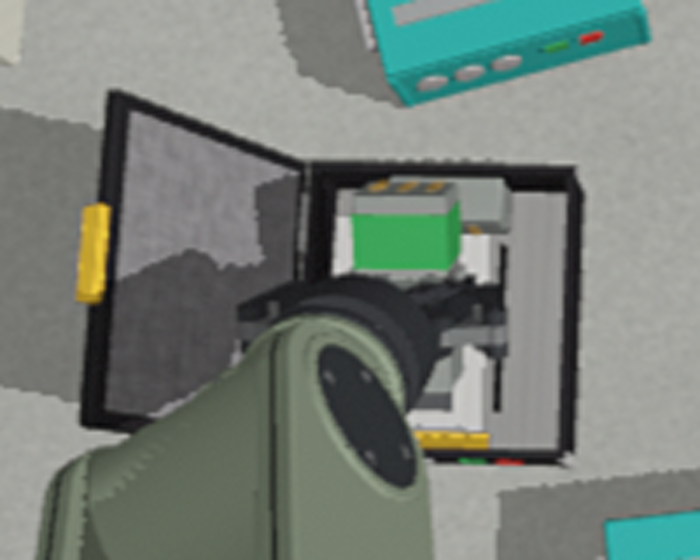

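```bash
python3 - <<'E'
from h import *
G=dict(gx=.001,h=.0095); th=.43
a=bpose(.018,.020,th,**G); print(movel(list(a[0]),a[1],speed=.12,force_limit=12))
a=bpose(.018,.002,th,**G); print(movel(list(a[0]),a[1],speed=.04,force_limit=8)); print(current_position()-a[0],current_force())
shot('scene','scene3')
p=np.array(current_position()); z=p[2]-a[0][2]+.002; print('tip z',z)
b=bpose(-.004,max(z,.002),th,**G); print(movel(list(b[0]),b[1],speed=.03,force_limit=10)); q=current_position(); print(np.array(q)-b[0],current_force(),current_time())
shot('scene','scene4');shot('top','top4')
for n,r in(('scene',(220,60,380,220)),('top',(60,110,260,270))):
    im=cv2.imread(f'pics/{n}4.png')[r[1]:r[3],r[0]:r[2]]; cv2.imwrite(f'pics/{n}4c.png',cv2.resize(im,None,fx=3.5,fy=3.5,interpolation=cv2.INTER_CUBIC))
E
```

```text
False
False
[0.0002764  0.00012174 0.00029084] [ 0.37635175 -0.8941371  -4.16731843]
tip z 0.002407512545950957
True
[0.00411936 0.00063475 0.00089047] [ 5.71926828 -1.32621706 -5.80996549] 12.9417
```

View pics/scene4c.png

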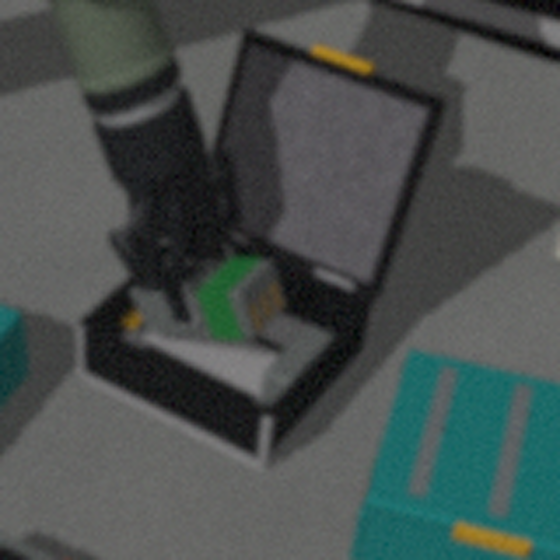

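View pics/top4c.png

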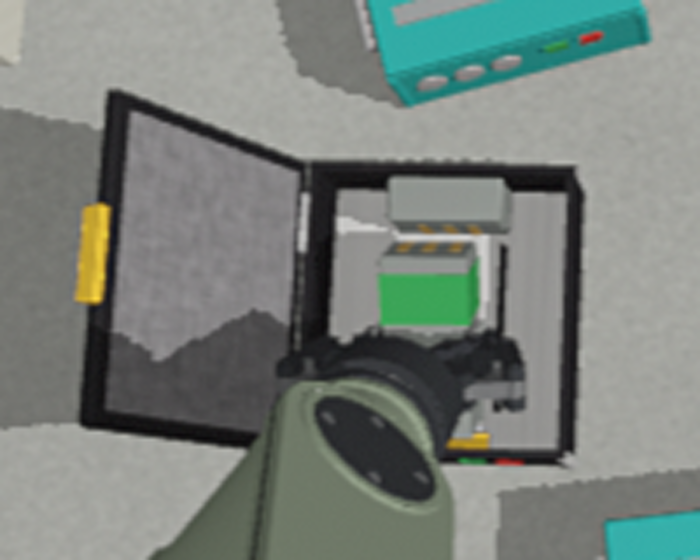

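```bash
python3 - <<'E'
from h import *
G=dict(gx=.001,h=.0095)
for th in np.linspace(.43,0,9):
    a=bpose(.0008,.002,th,**G); r=movel(list(a[0]),a[1],speed=.05,force_limit=15)
    print(round(th,2),r,(current_position()-a[0]).round(4),np.round(current_force(),1))
    if r: break
print(current_time()); shot('scene','scene5');shot('top','top5')
for n,r in(('scene',(220,60,380,220)),('top',(60,110,260,270))):
    im=cv2.imread(f'pics/{n}5.png')[r[1]:r[3],r[0]:r[2]]; cv2.imwrite(f'pics/{n}5c.png',cv2.resize(im,None,fx=3.5,fy=3.5,interpolation=cv2.INTER_CUBIC))
E
```

```text
0.43 False [-0.0001  0.      0.    ] [ 0.9 -0.4 -4. ]
0.38 False [-0.0004 -0.0003 -0.0003] [ 1.5 -0.3 -4. ]
0.32 False [-0.0006 -0.0005 -0.0004] [ 0.4 -0.5 -4.7]
0.27 False [-0.0009 -0.0005 -0.0005] [ 2.4  0.  -3.9]
0.22 False [-0.0012 -0.0005 -0.0006] [ 4.5  0.1 -3.2]
0.16 False [-0.0013 -0.0005 -0.0006] [-0.4 -0.2 -3.7]
0.11 False [-0.0013 -0.0004 -0.0006] [-0.6 -0.9 -5.5]
0.05 False [-0.0012 -0.0003 -0.0005] [-0.6  0.3 -4.5]
0.0 False [-0.0011 -0.0003 -0.0004] [-0.6  0.9 -4.8]
15.3917
```

View pics/scene5c.png

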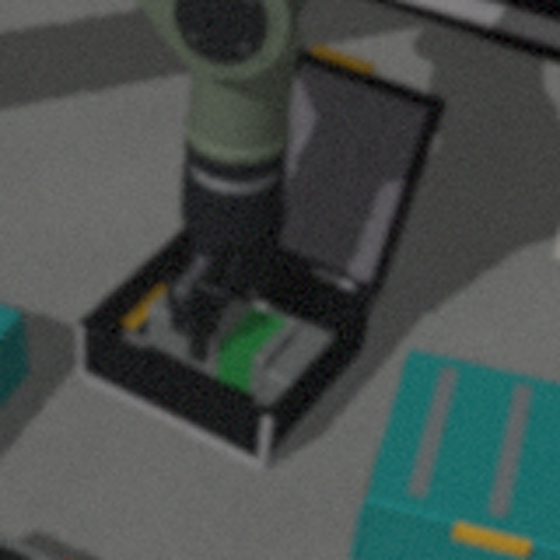

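View pics/top5c.png

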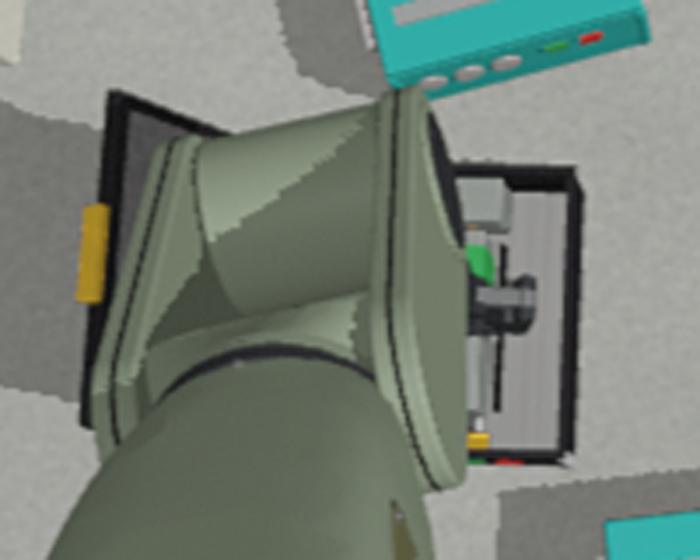

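```bash
python3 - <<'E'
from h import *
G=dict(gx=.001,h=.0095)
a=bpose(.0008,-.004,0,**G); print(movel(list(a[0]),a[1],speed=.02,force_limit=8), current_position(),current_force())
command_gripper(.068); print(current_opening(),current_force())
p=np.array(current_position()); movel([p[0],p[1],p[2]+.06],speed=.1); movel([p[0],p[1],.36],speed=.35)
# move aside to see (towards -y, near robot)
reach([.35,-.25,.42],[pi,0,BYAW+pi]); print(current_time())
shot('scene','scene6');im,d=shot('top','top6')
P=cloud('top',d)
for n,r in(('scene',(220,60,380,220)),('top',(60,110,260,270))):
    im=cv2.imread(f'pics/{n}6.png')[r[1]:r[3],r[0]:r[2]]; cv2.imwrite(f'pics/{n}6c.png',cv2.resize(im,None,fx=3.5,fy=3.5,interpolation=cv2.INTER_CUBIC))
m=(np.abs(P[...,0]-.535)<.08)&(np.abs(P[...,1]-.148)<.035)&(np.abs(P[...,2]-.052)<.006)
m&=P[...,0]<.59; print(rect(P[m]),np.median(P[m],0),m.sum()); Q=P[m]; print(np.linalg.lstsq(np.c_[Q[:,:2]-[.537,.148],np.ones(len(Q))],Q[:,2],rcond=None)[0])
E
```

```text
True [0.5350468  0.14781695 0.02087024] [-1.95993486 -0.81592926  4.1067475 ]
0.06808684881318983 [ 0.59461555 -0.25152689  0.90251069]
19.35
(array([523.1, 146.5]), array([133.5,  51.5]), 0.34) [0.53510489 0.14577463 0.05254465] 1254
[0.00467728 0.00262483 0.05246394]
```

View pics/scene6c.png

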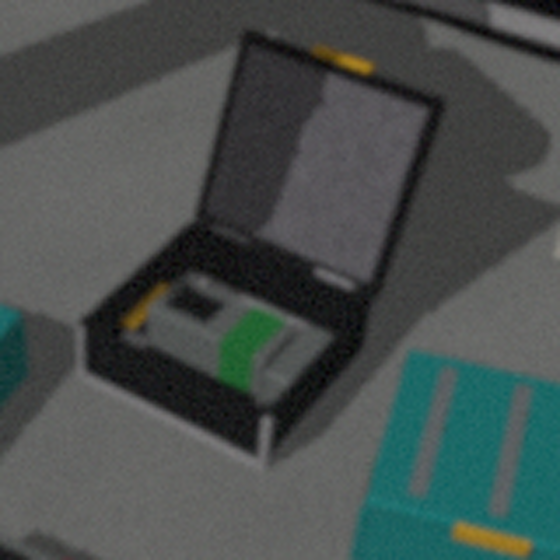

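View pics/top6c.png

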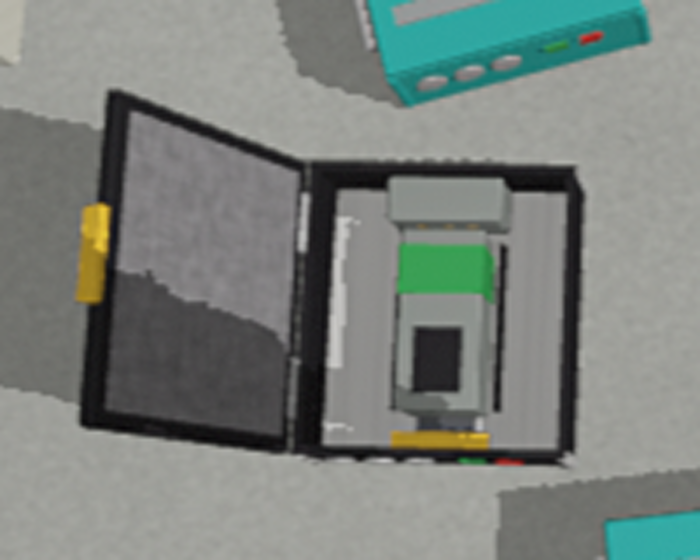

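```bash
python3 - <<'E'
from h import *
for w in (pi/2,-pi/2):
    for p in([.54,.355,.42],[.54,.355,.175],[.54,.195,.175]):
        q=inverse_kinematics(p,[pi,0,w]); print(w,p,None if q is None else np.round(q,2))
E
```

```text
1.5707963267948966 [0.54, 0.355, 0.42] [ 0.56  0.4   0.98 -0.    1.76  0.56]
1.5707963267948966 [0.54, 0.355, 0.175] [ 0.56  0.47  1.48 -0.    1.2   0.56]
1.5707963267948966 [0.54, 0.195, 0.175] [ 0.33  0.36  1.65 -0.    1.13  0.33]
-1.5707963267948966 [0.54, 0.355, 0.42] None
-1.5707963267948966 [0.54, 0.355, 0.175] None
-1.5707963267948966 [0.54, 0.195, 0.175] None
```

```bash
python3 - <<'E'
from h import *
O=[pi,0,pi/2]
command_gripper(0.0,20)
reach([.54,.355,.42],O); movel([.54,.355,.175],speed=.3); print(current_time(),current_position(),current_force())
shot('scene','scene7')
print(movel([.54,.27,.175],speed=.1,force_limit=12),current_position(),current_force())
shot('scene','scene8')
im=np.hstack([cv2.imread(f'pics/scene{i}.png')[20:220,200:400] for i in(7,8)]); cv2.imwrite('pics/lid.png',cv2.resize(im,None,fx=2,fy=2))
E
```

```text
23.4333 [0.54106364 0.35531933 0.17674484] [ 0.18668072 -0.12358479  0.80903744]
True [0.54031153 0.3061032  0.17642556] [-0.48744508  0.42458768  2.15737538]
```

View pics/lid.png

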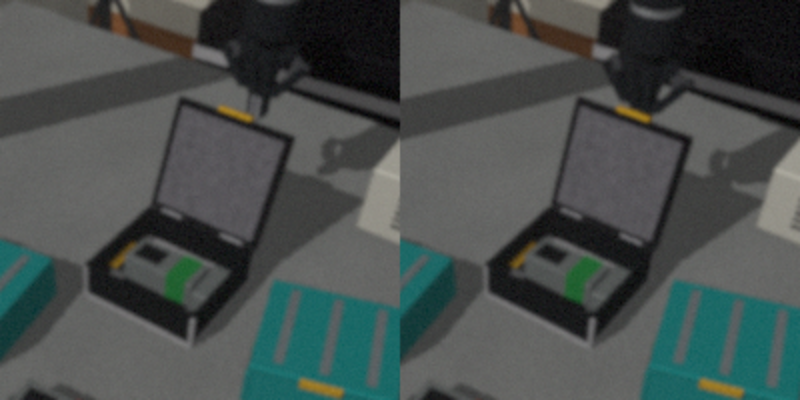

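```bash
python3 - <<'E'
from h import *
for y in (.28,.25,.225,.195):
    for k in range(4):
        r=movel([.54,y,.176],speed=.06,force_limit=15); print(y,r,np.round(current_position(),3),np.round(current_force(),1))
        if not r: break
pause(.6); print(current_time())
shot('scene','scene9')
im=cv2.imread('pics/scene9.png')[20:220,200:400]; cv2.imwrite('pics/lid2.png',cv2.resize(im,None,fx=3,fy=3))
E
```

```text
0.28 True [0.541 0.303 0.178] [-0.9  2.2  2.3]
0.28 True [0.541 0.3   0.179] [-0.1  2.7  3. ]
0.28 True [0.541 0.298 0.18 ] [0.5 1.9 3.3]
0.28 True [0.541 0.296 0.181] [0.  1.  3.2]
0.25 True [0.542 0.292 0.182] [-0.9  2.1  3.3]
0.25 True [0.542 0.288 0.184] [-0.3  1.7  3.9]
0.25 True [0.542 0.284 0.185] [-0.7  1.8  4. ]
0.25 True [0.543 0.274 0.184] [-0.2  0.8  4. ]
0.225 False [0.54  0.225 0.176] [-0.   0.3  0.5]
0.195 False [0.54  0.195 0.176] [ 0.3 -0.7  0.8]
28.575
```

View pics/lid2.png

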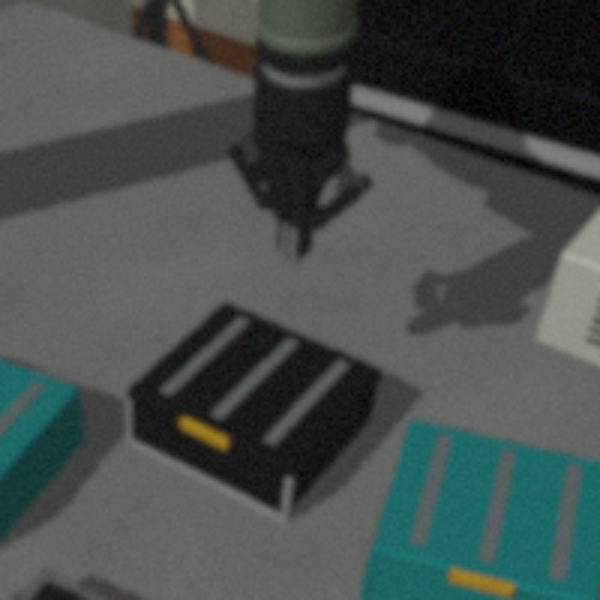

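```bash
python3 - <<'E'
from h import *
movel([.54,.195,.40],speed=.3); reach([.3,-.3,.42],[pi,0,pi/2]); pause(.3)
im,d=shot('top','top10'); shot('scene','scene10'); P=cloud('top',d)
m=(np.abs(P[...,0]-.54)<.08)&(np.abs(P[...,1]-.148)<.07); Q=P[m]; Q=Q[np.isfinite(Q[:,0])]
print('lid z',np.percentile(Q[:,2],[5,50,95]),np.linalg.lstsq(np.c_[Q[:,:2]-[.54,.148],np.ones(len(Q))],Q[:,2],rcond=None)[0])
o=cv2.imread('pics/top0.png'); 
df=cv2.absdiff(o,im).max(2); print('diff spent/pack/cup',[int(np.percentile(df[r],95)) for r in (np.s_[160:230,305:342],np.s_[90:128,270:316],np.s_[100:148,362:408])])
print(current_time(),current_force())
E
```

```text
lid z [0.06755681 0.07060511 0.07393608] [-0.00044945 -0.00148161  0.07066002]
diff spent/pack/cup [5, 5, 5]
31.9083 [ 0.04872093  0.32403781 -0.81510966]
```

View pics/top10.png

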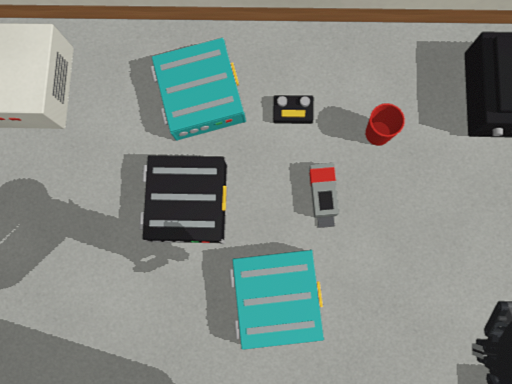

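The picture shows the lid shut flat at (187,198) with its top at 70 mm. The spent battery (323,195), pack (293,110) and cup (385,125) haven't moved, and the arm is clear of everything.

```bash
python3 -c "
from workcell import *
hand_in()"
```

```text
the job is handed in; nothing more can be done
```

The charged battery is in the power box and the lid is fully shut. I handed the job in at about 32 s of the 58 s allowed.

- **Battery:** I gripped the green-band battery across its sides and brought it in tilted by about 25°. I slid the tongue under the yellow lip until it touched the end wall, then swung the other end down and let go. Before the lid closed, it lay flat: top 52.5 mm above the table (52 expected) and middle about 77.5 mm along the bay, near the low end of the 77–82 mm range. The pictures showed the tongue under the lip.
- **Lid:** I pushed it from outside with the closed fingers until it passed upright and fell shut by its own weight. Its top then measured 70.6 mm (70 expected) and level to within 0.1°.
- **Bystanders:** The before and after pictures show no change around the spent battery, the cup or the intercom pack.
- **What didn't go cleanly:** During the lid push, the stop I had set at 12 N and then 15 N tripped nine times, so the push went in short steps. The force read after each stop was only a few newtons. The fingers also rode up by about 8 mm, but the lid still closed. In the bay, the tongue met the wall about 2.4 mm from where my first estimate put it, and I corrected for that before swinging it down.

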